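# Lean the reading board, then draw the plug gauge half out and hold it

## Task

Set up the bore check: take the wooden reading board out of its slotted block and lean it steeply, standing on its lower edge on the table, against the upright plate of the steel rest, on the side that faces the gauge stand, square to the plate and near its middle, and let go of it. Then grip the steel plug gauge by its handle and draw it straight along its leaning bore, without forcing it sideways, until it is 30 mm out (half of its 60 mm shaft, so its dark middle ring is level with the mouth); finish still holding it there, never pulling it right out. Leave the bin, carton, note pad and weight where they are.

Things in the scene. Friction and masses are not known exactly. Their poses are not given: they have to be found in the camera images.
- board_centre (a point): Centre of the reading board, a loose plain pine board 120 wide x 10 thick x 150 mm tall, 0.12 kg. x along the width, y through the thickness, z up its height. At the start it stands upright (up to 5 degrees off) in the slot of block, lower edge 10 mm above the table.
- block: Fixed dark wooden slotted block, 100 (x) x 60 (y) x 50 mm tall; origin at the centre of its underside. A slot 12.5 mm wide, open upwards and at both ends, runs along its x axis; slot floor 10 mm above the table, so the slot is 40 mm deep and the board stands 110 mm out of it.
- board: The same board; origin at the middle of its underside, same axes. Well leaned, its underside's edge is on the table 15 to 35 mm out from the rest's plate and its back lies on the plate's top edge.
- rest_edge (a point): Middle of the top front edge of the rest's upright plate, 75 mm above the table. x runs along the plate (130 mm long, level), -y points straight out of the plate's flat front face towards the gauge-stand side, z is up. The board is to stand in front of this face (-y side) and lean back (top towards +y) onto this edge.
- rest: Fixed bent-steel rest: upright plate 130 (x) x 12 (y) x 75 mm tall, its front face in the plane y = 0, with two gussets and a 8 mm base flange reaching 60 mm behind it (+y). Origin on the table under the middle of the front face; same axes as rest_edge. Nothing lies in front of the face but the table.
- bore_mouth (a point): Centre of the bore's mouth, on the upper face of the grey moulded sleeve, about 110 mm above the table. z points out along the bore, which leans 0.35 rad (20 degrees) from vertical towards the stand's -x side (roughly towards the robot); y is level. The bore is blind, 60 mm deep, 21.2 mm in diameter. The steel stand has a 120 x 90 x 10 mm base plate.
- gauge_grip (a point): Centre of the plug gauge's handle; z runs along the gauge, out of the bore. Loose steel gauge: shaft diameter 20 mm, collar 32 mm wide and 5 thick, then a round ribbed handle 24 mm in diameter, 60 mm long. Fully in at the start: handle centre 36 mm out from bore_mouth along the bore axis, collar's top 6 mm out. Half out, handle centre 66 mm out. Not held, it slides back in.
- gauge: The same plug gauge, 0.2 to 0.4 kg; origin at the centre of its foot, 96 mm below the handle's centre; z along the gauge, out of the bore. A dark ring on the shaft lies 30 mm from the foot.
- sleeve: The grey moulded sleeve with the bore, 56 x 56 x 75 mm, fixed, leaning with the bore; origin at the centre of its underside, 75 mm below bore_mouth along the bore axis; z along the bore.
- bin: Bystander: white open bin of grey moulded clips, 150 x 110 x 55 mm; origin at its underside.
- carton: Bystander: plain upright carton, 45 x 65 x 110 mm tall; origin at its underside.
- pad: Bystander: yellow note pad, 76 x 76 x 14 mm; origin at its underside.
- weight: Bystander: dark steel weight, a disc 44 mm in diameter, 30 mm tall; origin at its underside.
Mind the look-alikes: they are no part of the job. Leave any yellow look-alike of the rest alone.

How it is judged:
On the way, in this order (a step that is already met when the one before it is completed fails the run):
1. the board leans on the rest, let go (angle between board_centre's own z axis and vertical between 0.09 and 0.7 rad and height (world z) of board_centre between 0.055 and 0.077 m and contact force between board and rest above 0.05 N and y of board_centre in the frame of rest_edge between -0.06 and 0 m and x of board_centre in the frame of rest_edge between -0.05 and 0.05 m and angle between the x axis of board_centre and the x axis of rest_edge, either way round below 0.25 rad and contact force between the fingers and board below 0.1 N and linear speed of board below 0.02 m/s), for 0.3 s.
2. the gauge is gripped and drawn half out (z of gauge_grip in the frame of bore_mouth between 0.058 and 0.074 m and angle between the z axis of gauge_grip and the z axis of bore_mouth, either way round below 0.06 rad and contact force between the fingers and gauge above 1 N), for 0.2 s.
At the end, for the whole second after the job is handed in: The board stands on its lower edge before the plate, leaning 5 to 40 degrees, touching it, within 50 mm of its middle and 14 degrees of square, untouched and at rest; the gauge is gripped, 30 mm out within 8 mm, in line, still, pressing on the bore with under 12 N; bystanders within 30 mm (all of step 1 and all of step 2 and linear speed of gauge below 0.03 m/s and contact force between gauge and sleeve below 12 N); the arm keeps its last pose, push and grip.
It fails at once if the gauge is pulled right out of the bore (more than 52 mm) (z of gauge_grip in the frame of bore_mouth above 0.088 m).
It fails at once if the gauge is forced against the bore with more than 25 N while it is being drawn (z of gauge_grip in the frame of bore_mouth above 0.042 m and contact force between gauge and sleeve above 25 N).
It fails at once if the bin, carton, note pad or weight is disturbed (moved more than 30 mm) (distance of any of bin, carton, pad, weight from where it was at the start of the episode above 0.03 m).
It also fails if it takes over 45 s, if anything falls off the work surface, if the arm or the gripper's body presses on something with over 40 N, if the wrist force passes 120 N, or if a joint passes its speed limit or range.

## Robot

A 6-joint arm with a two-finger parallel gripper is mounted at the origin on the work surface. World frame = base frame: x ahead of the robot, y to its left, z up, the work surface at z = 0. Lengths are in m, angles in rad, forces in N, time in s.
With the tool pointing down it reaches from about 0.375 to 0.9 m from the base axis. Payload 3.1 kg.
Tool frame: the origin (TCP) lies midway between the tips of the shut fingers; the grasp point (between the pads) lies 19 mm behind it; z points along the fingers, y is the direction in which the jaws open and shut (so a half turn about z gives the same grasp; the last joint's range is limited). The gripper opens to 87 mm and grips with 3 to 60 N. Pads are 19 mm wide; open, the fingers measure 117 mm over their backs; the gripper's body (75 mm by 190 mm) begins 51 mm behind the grasp point.
Start: joints at [0.933, 0.527, 1.433, -0, 1.181, -0.178], TCP at [0.277, 0.56, 0.223] pointing down, gripper open.
Joint ranges: [-3.08, 3.08], [-0.75, 2.2], [0.22, 2.44], [-1.43, 4.57], [0, 2.65], [-2.85, 2.85]. Speed limits (rad/s): [2.79, 2.79, 3.14, 3.14, 3.14, 3.14].

## Interface

Orientations are given as a unit quaternion [w, x, y, z].
In Python, from plant import robot gives the robot as it stands.
- The arm moves only by the shell command python3 -m inch 'ROWS' [FORCE]. ROWS is a JSON object of lists of equal length, an entry for each row: "hand": the opening, from 0 (shut) to 1 (fully open); "slide": the shift along the tool's x, y, z in mm, a list of three; "roll": the turn about the tool's z in rad. In form: {"hand": [hand, ...], "slide": [[tx, ty, tz], ...], "roll": [roll, ...]}. A call has exactly 8 rows; each row shifts and turns the pose as measured when the row begins, along the tool's axes as they then stand; what a row does not reach is not made up. A row lasts 1/8 s, in which the tool goes at most 62.5 mm and 10.7 degrees, less where a joint would pass 70% of its speed; a pose out of reach is approached as far as the arm can. A call with a gripper value outside its range is refused whole. The fingers move at their own pace and stop on an object; FORCE is the grip in N (left out, the last holds). Time passes only in rows, so rows that do not move let the fingers close, or fill a call up. It gives the time, the measured TCP pose, the force and the opening at its end, in the units of the state.
- robot.read_state(): the state, without advancing time (a new reading comes with each control period).
- robot.get_image(name): name is "scene" or "top"; returns the picture (400x640x3 uint8, red, green, blue); there is no depth.
- robot.calibration(name): a dict with "camera_matrix" (3x3 intrinsics, pixels), "extrinsics" (4x4, takes a point from world to camera coordinates). Camera axes: x right, y down, z forward; pixel columns grow to the right and rows downward; lengths in m; the calibration is good to about 2 mm. A picture is of the moment at which its call begins. calibration takes no time and is no camera call.
- robot.hand_in(): hands the job in, once; it reports no verdict.
Trained networks look in the newest picture that a camera, given by its name, has taken for a name from the list of things; names that differ only in an ending like _2 or _b are one class to them, and where a whole thing is asked for, a point or a joint stands for the part that bears it (a point fixed in the world has none). Each returns a list of dicts, best first, with "conf" (0 to 1); they miss things now and then, are a little off and sometimes report something else, mostly with a low value. They report only what shows in the picture. A call takes as long as a camera call. They do not tell look-alikes from the thing itself.
- robot.cut_out(query, camera): "mask" (400x640 bool, what is visible of it) and "extent" ([left, top, right, bottom] in pixels, round what is visible of it).
The state is a dict: "t": time; "joint_pos": joint angles; "joint_vel": joint speeds; "effort": joint torques, N m; "position": TCP position; "orientation": TCP orientation; "force": force on the tool from outside, world axes, zero at the start; "ft_torque": the same for the moment, N m; "gripper_width": opening from 0.0 (shut) to 1.0 (fully open).
Only numpy, scipy, OpenCV 4.12 (cv2) and the standard library are available. Lean on these libraries where they do the work, as an engineer would, in place of code of your own. Each camera call takes 0.05 s, during which the arm holds its last target.

## Working session

There is one attempt and no reset: what is moved stays moved. The work goes in short steps, Python scripts to look and compute and a shell command to move; the robot and the scene stay as the last step left them, time stands still between calls to the robot, and variables do not carry over. Pictures are saved under pics/ and viewed, and the job is handed in when it is done.

```bash
ls; mkdir -p pics
python3 - <<'E'
from plant import robot
import cv2,numpy as np
print(robot.read_state())
for n in ("scene","top"):
    im=robot.get_image(n); cv2.imwrite(f"pics/{n}0.png",im[:,:,::-1])
    c=robot.calibration(n); print(n,np.array(c["camera_matrix"]).round(2).tolist(),np.array(c["extrinsics"]).round(4).tolist())
E
```

```text
pics
{'t': 0.0, 'joint_pos': array([ 9.33491523e-01,  5.28444648e-01,  1.43392508e+00,  3.05661152e-05,
        1.18141169e+00, -1.78535055e-01]), 'joint_vel': array([ 9.27740669e-04,  1.02373775e-03,  1.18064062e-03, -5.43451250e-04,
        3.60208052e-04, -6.83638790e-05]), 'effort': array([-1.27618241e-03, -4.40044963e+01, -1.76589543e+01,  6.32108166e-02,
        5.82139380e-02, -1.54620329e-04]), 'position': array([0.27631124, 0.5597698 , 0.22157763]), 'orientation': array([-4.47113923e-04,  2.27384082e-01,  9.73804540e-01, -9.98976244e-04]), 'force': array([-0.67685686,  0.59067584,  0.5095377 ]), 'ft_torque': array([-0.01081379, -0.06445425,  0.02190044]), 'gripper_width': 1.0009059596263739}
scene [[389.03, 0.0, 327.21], [0.0, 389.03, 197.41], [0.0, 0.0, 1.0]] [[-0.0884, 0.9959, 0.0191, 0.1001], [0.749, 0.0791, -0.6578, -0.3366], [-0.6567, -0.0438, -0.7529, 1.3763], [0.0, 0.0, 0.0, 1.0]]
top [[438.28, 0.0, 315.56], [0.0, 438.28, 197.49], [0.0, 0.0, 1.0]] [[0.0126, -0.9998, -0.0142, -0.0367], [-0.9987, -0.0119, -0.049, 0.5452], [0.0488, 0.0148, -0.9987, 1.3632], [0.0, 0.0, 0.0, 1.0]]
```

View pics/scene0.png

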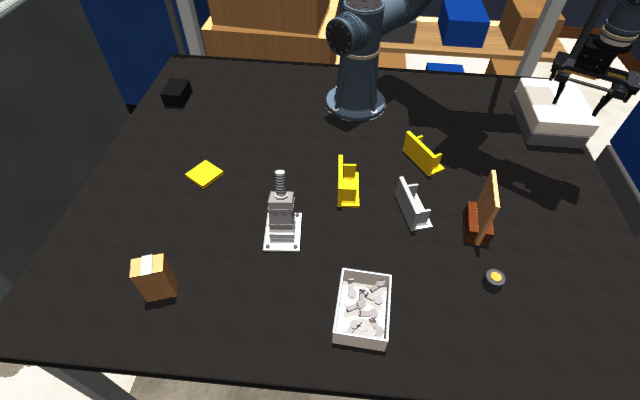

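View pics/top0.png

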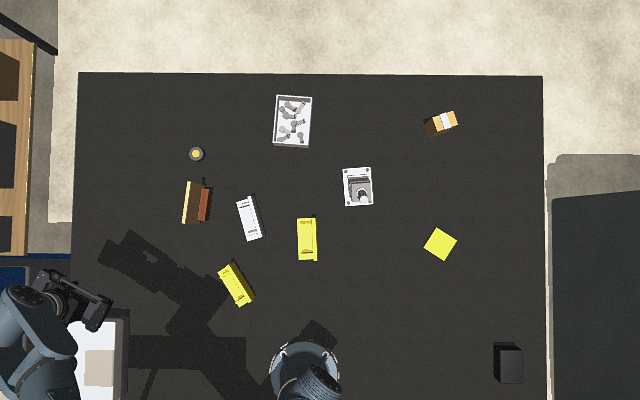

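Run:
```python
import cv2
t=cv2.imread("pics/top0.png"); s=cv2.imread("pics/scene0.png")
cv2.imwrite("pics/t_crop.png",cv2.resize(t[140:270,170:390],None,fx=3.6,fy=3.6,interpolation=cv2.INTER_CUBIC))
cv2.imwrite("pics/s_crop.png",cv2.resize(s[120:270,250:520],None,fx=2.9,fy=2.9,interpolation=cv2.INTER_CUBIC))
```

```text
(no output)
```

View pics/t_crop.png

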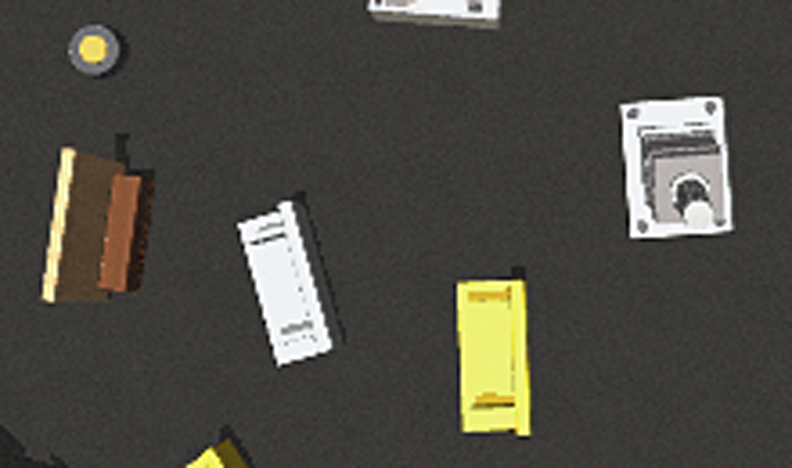

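View pics/s_crop.png

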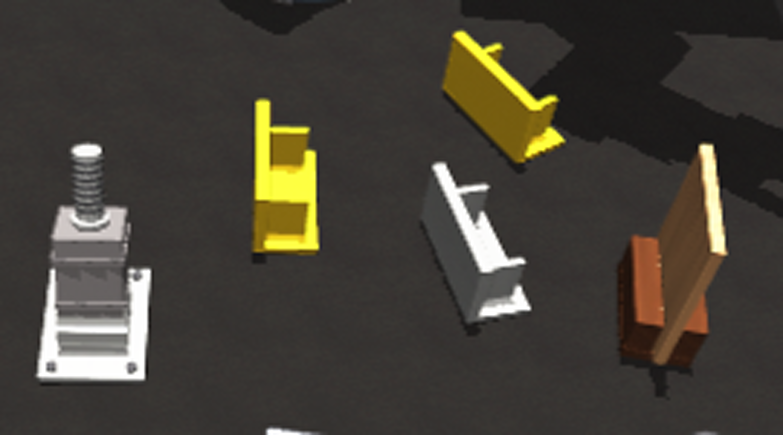

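Run:
```python
from plant import robot
import numpy as np, pickle
M={}
for cam in ("scene","top"):
    robot.get_image(cam)
    for q in ("rest","board","block","sleeve","gauge"):
        r=robot.cut_out(q,cam); M[cam,q]=r
        print(cam,q,[(round(d["conf"],2),[int(v) for v in d["extent"]],int(d["mask"].sum())) for d in r])
pickle.dump(M,open("masks.pkl","wb"))
print(robot.read_state()["t"])
```

```text
scene rest [(0.97, [397, 176, 433, 231], 1135), (0.96, [338, 154, 357, 209], 943), (0.58, [404, 132, 445, 175], 884)]
scene board [(0.92, [475, 171, 503, 249], 1035)]
scene block [(0.59, [462, 198, 494, 246], 761)]
scene sleeve [(0.81, [269, 191, 296, 230], 889)]
scene gauge [(0.61, [275, 170, 290, 202], 347)]
top rest [(0.97, [297, 219, 317, 259], 810), (0.9, [236, 196, 262, 241], 775), (0.57, [220, 264, 254, 306], 765)]
top board [(0.89, [183, 183, 203, 225], 645)]
top block [(0.95, [197, 186, 213, 220], 359)]
top sleeve [(0.68, [349, 175, 372, 201], 356)]
top gauge [(0.44, [353, 190, 367, 201], 136), (0.27, [180, 179, 205, 224], 646)]
0.7
```

```bash
cat > lib.py <<'E'
import numpy as np, cv2, pickle
from plant import robot
from scipy.optimize import minimize
from scipy.spatial.transform import Rotation as R
CAL={n:(np.array(robot.calibration(n)["camera_matrix"]),np.array(robot.calibration(n)["extrinsics"])) for n in ("scene","top")}
def proj(P,cam):
    K,E=CAL[cam]; q=np.atleast_2d(P)@E[:3,:3].T+E[:3,3]; q=q@K.T
    return q[:,:2]/q[:,2:]
def box(x0,x1,y0,y1,z0,z1): return np.array([[x,y,z] for x in(x0,x1) for y in (y0,y1) for z in (z0,z1)],float)
def cyl(r,z0,z1,n=24):
    a=np.linspace(0,2*np.pi,n,endpoint=False); c=np.c_[r*np.cos(a),r*np.sin(a)]
    return np.r_[np.c_[c,np.full(n,z0)],np.c_[c,np.full(n,z1)]]
S=4
def render(parts,cam):
    m=np.zeros((400*S,640*S),np.uint8)
    for P in parts:
        h=cv2.convexHull(((proj(P,cam)+.5)*S-.5).astype(np.float32))
        cv2.fillConvexPoly(m,np.round(h*16).astype(np.int32),255,shift=4)
    return m
def small(m): return cv2.resize(m,(640,400),interpolation=cv2.INTER_AREA)/255.
def cost(parts_list,masks,occ=None):
    c=0
    for cam,mk in masks.items():
        r=small(render(parts_list,cam)); 
        if occ is not None: r=r*(1-occ[cam])
        c+=np.abs(r-mk).sum()/mk.sum()
    return c
def fit(model,p0,masks,step,occ=None):
    p0=np.array(p0,float); step=np.array(step); best=None
    for k in range(3):
        sx=np.vstack([p0]+[p0+np.eye(len(p0))[i]*step[i]*(1 if k%2==0 else -1) for i in range(len(p0))])
        r=minimize(lambda p:cost(model(p),masks,occ),p0,method="Nelder-Mead",options=dict(initial_simplex=sx,xatol=1e-5,fatol=1e-5,maxiter=400))
        p0=r.x
    return r.x,r.fun
def Rz(a): return R.from_euler('z',a).as_matrix()
def place(P,x,y,yaw,z=0): return P@Rz(yaw).T+[x,y,z]
def ray(uv,cam,z):
    K,E=CAL[cam]; d=E[:3,:3].T@np.linalg.solve(K,[uv[0],uv[1],1]); c=-E[:3,:3].T@E[:3,3]
    return c+d*(z-c[2])/d[2]
E
cat > fit1.py <<'E'
from lib import *
M=pickle.load(open("masks.pkl","rb"))
mk=lambda c,q,i=0:M[c,q][i]["mask"].astype(float)
# rest
def rest(p):
    x,y,w=p[:3]
    g=[np.array([[s-3,12,8],[s+3,12,8],[s-3,12,60],[s+3,12,60],[s-3,50,8],[s+3,50,8]],float) for s in ()]
    return [place(b/1000,x,y,w) for b in [box(-65,65,0,12,0,75),box(-65,65,0,p[3]*1000,0,8)]]
r0=ray((262,230),"top",0.0); print("rest guess",r0)
best=None
for w in (0.1,0.3,-0.2):
    p,f=fit(rest,[r0[0],r0[1],w,.065],{"scene":mk("scene","rest",0),"top":mk("top","rest",1)},[.02,.02,.1,.01]); print("rest",p.round(4),round(f,3))
for cam,i in (("scene",0),("top",1)):
    p,f=fit(rest,p,{cam:mk(cam,"rest",i)},[.01,.01,.05,.005]); print(" rest",cam,p.round(4),round(f,3))
# board: x,y (of bottom centre), yaw, tilt about x, pitch about y ; bottom z =.01
def board(p):
    Q=(Rz(p[2])@R.from_euler('xy',[p[3],p[4]]).as_matrix())
    return [box(-.06,.06,-.005,.005,0,.15)@Q.T+[p[0],p[1],.01]]
def block(p): return [place(box(-.05,.05,-.03,-.00625,0,.05),*p[:3]),place(box(-.05,.05,.00625,.03,0,.05),*p[:3]),place(box(-.05,.05,-.03,.03,0,.01),*p[:3])]
b0=ray((198,203),"top",0.05); print("block guess",b0)
occ={c:np.clip(mk(c,"block"),0,1) for c in ("scene","top")}
for w in (0.,-.2,.2):
    p,f=fit(board,[b0[0],b0[1],w,0,0],{c:mk(c,"board") for c in occ},[.02,.02,.1,.05,.02],occ); print("board",p.round(4),round(f,3))
occ2={c:mk(c,"board") for c in occ}
for w in (0.,-.2):
    q,f=fit(block,[p[0],p[1],w],{c:mk(c,"block") for c in occ},[.02,.02,.1],occ2); print("block",q.round(4),round(f,3))
# sleeve: bore mouth xyz?, yaw
def Q(p): return Rz(p[2])@R.from_euler('y',-0.35).as_matrix()
def sl(p): return [box(-.028,.028,-.028,.028,-.075,0)@Q(p).T+[p[0],p[1],p[3]]]
def ga(p): return [c@Q(p).T+[p[0],p[1],p[3]] for c in (cyl(.016,.001,.006),cyl(.012,.006,.066))]
s0=ray((360,185),"top",.1); print("sl guess",s0)
def both(p): return sl(p)+ga(p)
u={c:np.clip(mk(c,"sleeve")+mk(c,"gauge"),0,1) for c in occ}
for w in (0.,.2,-.2):
    p,f=fit(both,[s0[0],s0[1],w,.11],u,[.02,.02,.1,.01]); print("slv+g",p.round(4),round(f,3))
p2,f=fit(ga,p,{c:mk(c,"gauge") for c in occ},[.005,.005,.05,.005]); print("gauge",p2.round(4),round(f,3))
E
python3 fit1.py
```

```text
rest guess [0.44123936 0.13835155 0.        ]
rest [0.4861 0.1479 0.3014 0.0583] 0.191
rest [0.4862 0.1483 0.3053 0.0582] 0.191
rest [0.4861 0.1479 0.3003 0.0583] 0.191
 rest scene [0.4877 0.1472 0.3046 0.0592] 0.106
 rest top [0.4851 0.1493 0.3028 0.0573] 0.066
block guess [0.52258832 0.3296331  0.05      ]
board [ 0.5208  0.3367 -0.1146  0.023   0.004 ] 0.141
board [ 0.5207  0.3358 -0.1191  0.0156  0.0026] 0.142
board [ 0.5206  0.3374 -0.1166  0.0281  0.0054] 0.144
block [ 0.5233  0.3337 -0.1219] 0.175
block [ 0.5228  0.3338 -0.1231] 0.175
sl guess [ 0.57969245 -0.161562    0.1       ]
slv+g [ 0.5579 -0.1637  0.0455  0.1066] 0.184
slv+g [ 0.5581 -0.1638  0.0457  0.1064] 0.184
slv+g [ 0.558  -0.1638  0.0464  0.1064] 0.184
gauge [ 0.5561 -0.1658  0.0781  0.1055] 0.249
```

```bash
cat > ov.py <<'E'
from lib import *
def Qb(p): return Rz(p[2])@R.from_euler('xy',[p[3],p[4]]).as_matrix()
def draw(img,segs,cam,off,f,col):
    for P in segs:
        q=((proj(P,cam)+.5-np.array(off))*f-.5)
        h=cv2.convexHull(q.astype(np.float32)); cv2.polylines(img,[np.round(h).astype(np.int32)],True,col,1)
E
python3 - <<'E'
from ov import *
import numpy as np
parts={}
rest=[place(b/1000,.4862,.1482,.303) for b in [box(-65,65,0,12,0,75),box(-65,65,0,58,0,8)]]
pb=[.5207,.3367,-.117,.022,.004]; brd=[box(-.06,.06,-.005,.005,0,.15)@Qb(pb).T+[pb[0],pb[1],.01]]
blk=[place(box(-.05,.05,-.03,.03,0,.05),.523,.3338,-.1225)]
def Q(w): return Rz(w)@R.from_euler('y',-0.35).as_matrix()
m=[.558,-.1638,.1065]; w=.0457
s=[c@Q(w).T+m for c in (box(-.028,.028,-.028,.028,-.075,0),cyl(.016,.001,.006),cyl(.012,.006,.066))]
for cam,(u0,u1,v0,v1,f) in {"top":(170,390,140,270,3.6),"scene":(250,520,150,270,2.9)}.items():
    im=cv2.imread(f"pics/{cam}0.png"); c=cv2.resize(im[v0:v1,u0:u1],None,fx=f,fy=f,interpolation=cv2.INTER_CUBIC)
    for P,col in ((rest,(0,0,255)),(brd,(255,0,0)),(blk,(0,255,0)),(s,(255,0,255))): draw(c,P,cam,(u0,v0),f,col)
    cv2.imwrite(f"pics/ov_{cam}.png",c)
E
```

```text
(no output)
```

View pics/ov_top.png

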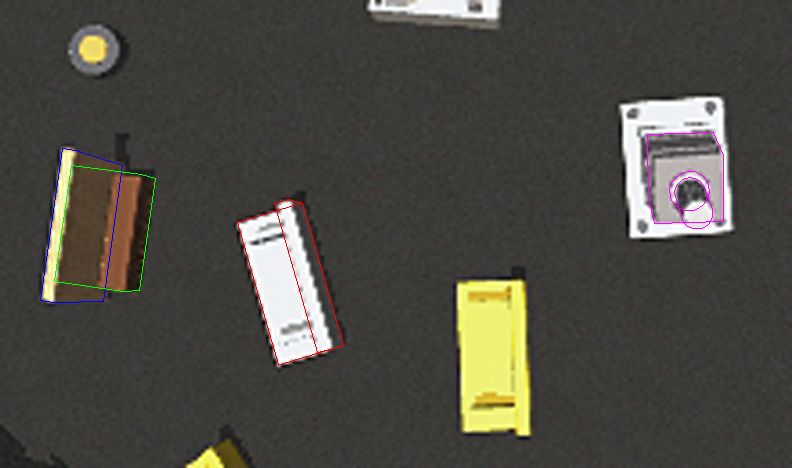

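View pics/ov_scene.png

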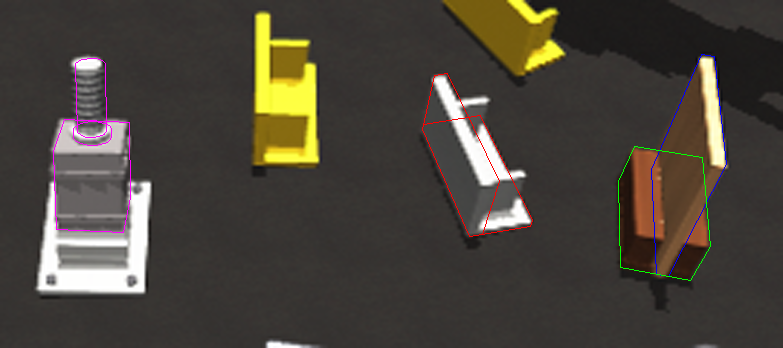

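Run:
```python
from ov import *
M=pickle.load(open("masks.pkl","rb"))
rest=[place(b/1000,.4862,.1482,.303) for b in [box(-65,65,0,12,0,75),box(-65,65,0,58,0,8)]]
out=[]
for cam,i,(u0,u1,v0,v1) in (("top",1,(230,270,190,245)),("scene",0,(392,440,172,237))):
    f=9; im=cv2.imread(f"pics/{cam}0.png"); c=cv2.resize(im[v0:v1,u0:u1],None,fx=f,fy=f,interpolation=cv2.INTER_NEAREST)
    mk=cv2.resize(M[cam,"rest"][i]["mask"][v0:v1,u0:u1].astype(np.uint8),None,fx=f,fy=f,interpolation=cv2.INTER_NEAREST)
    cs,_=cv2.findContours(mk,cv2.RETR_LIST,cv2.CHAIN_APPROX_NONE); cv2.drawContours(c,cs,-1,(0,255,0),1)
    draw(c,rest,cam,(u0,v0),f,(0,0,255)); c=cv2.copyMakeBorder(c,0,590-c.shape[0],0,0,cv2.BORDER_CONSTANT); out.append(c)
o=np.hstack(out); print(o.shape); cv2.imwrite("pics/restz.png",o)
```

```text
(590, 792, 3)
```

View pics/restz.png

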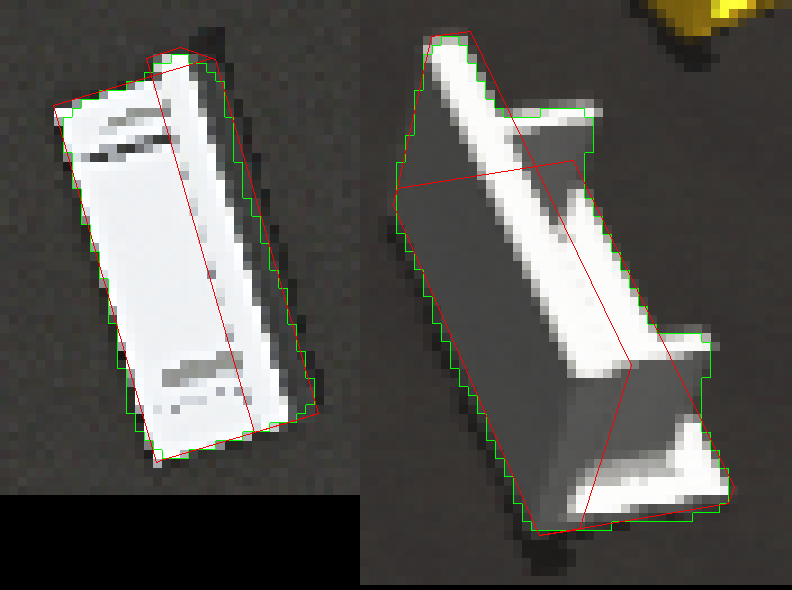

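```bash
cat > plan.py <<'E'
from lib import *
import sys, json
def st():
    s=robot.read_state(); w,x,y,z=s["orientation"]; Rm=R.from_quat([x,y,z,w]).as_matrix()
    return s,np.array(s["position"]),Rm
def show():
    s,p,Rm=st(); print("t",round(s["t"],2),"p",p.round(4),"yang",round(np.arctan2(Rm[1,1],Rm[0,1]),4),"zax",Rm[:,2].round(3),"F",np.round(s["force"],2),"g",round(s["gripper_width"],3),"j",np.round(s["joint_pos"],2))
def plan(target,yang,n):
    s,p,Rm=st(); a=np.arctan2(Rm[1,1],Rm[0,1]); d=(yang-a+np.pi)%(2*np.pi)-np.pi
    tot=np.array(target)-p; print("total",(tot*1000).round(1),"roll",round(-d,4))
    for i in range(n):
        Ri=Rz(d*i/n)@Rm; print((Ri.T@(tot/n)*1000).round(1).tolist(), round(-d/n,4))
E
python3 -c "
from plan import *
show(); plan([.521,.334,.215],1.4538,7)"
```

```text
t 0.7 p [0.2768 0.5604 0.2226] yang 1.112 zax [ 0.  0. -1.] F [0.63 0.44 0.04] g 1.0 j [ 0.93  0.53  1.43 -0.    1.18 -0.18]
total [ 244.2 -226.4   -7.6] roll -0.3418
[-45.6, -13.5, 1.1] -0.0488
[-44.9, -15.8, 1.1] -0.0488
[-44.1, -17.9, 1.1] -0.0488
[-43.1, -20.1, 1.1] -0.0488
[-42.1, -22.1, 1.1] -0.0488
[-41.0, -24.2, 1.1] -0.0488
[-39.7, -26.1, 1.1] -0.0488
```

```bash
python3 -m inch '{"hand":[1,1,1,1,1,1,1,1],"slide":[[-46,-14,1],[-45,-16,1],[-44,-18,1],[-43,-20,1],[-42,-22,1],[-41,-24,1],[-40,-26,1],[0,0,0]],"roll":[-0.049,-0.049,-0.049,-0.049,-0.049,-0.049,-0.049,0]}' 20
python3 -c "
from plan import *
show(); plan([.521,.334,.123],1.4538,3)"
```

```text
t: 1.7
position: [0.5311, 0.3302, 0.2162]
orientation: [0.002, 0.051, 0.999, 0.002]
force: [-2.0, 0.1, 0.9]
gripper_width: 1.002
t 1.7 p [0.5311 0.3302 0.2162] yang 1.4697 zax [ 0.004  0.003 -1.   ] F [-1.97  0.14  0.89] g 1.002 j [ 0.38  0.53  1.44  0.    1.16 -1.09]
total [-10.1   3.8 -93.2] roll 0.0159
[3.6, 0.8, 31.1] 0.0053
[3.6, 0.8, 31.1] 0.0053
[3.6, 0.8, 31.1] 0.0053
```

```bash
python3 -m inch '{"hand":[1,1,1,1,1,1,1,1],"slide":[[10,2,0],[0,0,0],[0,0,20],[0,0,20],[0,0,20],[0,0,15],[0,0,0],[0,0,0]],"roll":[0.016,0,0,0,0,0,0,0]}'
python3 - <<'E'
from plan import *
show(); plan([.521,.334,.123],1.4538,1)
for n in ("scene","top"):
    im=robot.get_image(n); b=im[100:280,170:600] if n=="scene" else im[120:260,150:300]
    cv2.imwrite(f"pics/{n}1.png",cv2.resize(b[:,:,::-1],None,fx=1.8 if n=="scene" else 4,fy=1.8 if n=="scene" else 4))
E
```

```text
t: 2.7
position: [0.5147, 0.3407, 0.1412]
orientation: [0.002, 0.054, 0.999, 0.003]
force: [-0.0, -0.2, -0.4]
gripper_width: 0.999
t 2.7 p [0.5147 0.3407 0.1412] yang 1.4626 zax [ 0.005  0.005 -1.   ] F [-0.02 -0.19 -0.42] g 0.999 j [ 0.4   0.61  1.53  0.    0.99 -1.06]
total [  6.3  -6.7 -18.2] roll 0.0088
[-6.9, -6.1, 18.2] 0.0088
```

View pics/scene1.png

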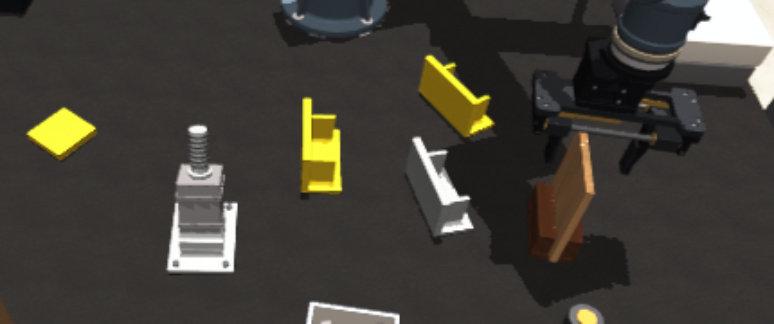

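View pics/top1.png

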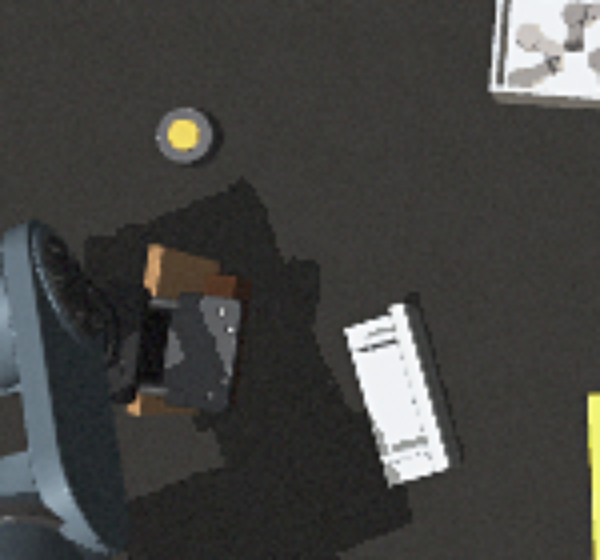

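```bash
python3 -m inch '{"hand":[1,1,1,1,0,0,0,0],"slide":[[-6,-5,8],[0,0,8],[0,0,0],[0,0,0],[0,0,0],[0,0,0],[0,0,0],[0,0,0]],"roll":[0.009,0,0,0,0,0,0,0]}' 25
python3 -c "
from plan import *
show()"
```

```text
t: 3.8
position: [0.5219, 0.3346, 0.1256]
orientation: [0.004, 0.059, 0.998, 0.004]
force: [0.0, -1.3, 0.5]
gripper_width: 0.631
t 3.8 p [0.5219 0.3346 0.1256] yang 1.4518 zax [ 0.008  0.007 -1.   ] F [ 0.04 -1.28  0.54] g 0.631 j [ 0.39  0.64  1.54  0.    0.96 -1.07]
```

```bash
python3 -m inch '{"hand":[0,0,0,0,0,0,0,0],"slide":[[0,0,0],[0,0,0],[0,0,0],[0,0,0],[0,0,0],[0,0,0],[0,0,0],[0,0,0]],"roll":[0,0,0,0,0,0,0,0]}' 25
python3 -c "
from plan import *
show()"
```

```text
t: 4.8
position: [0.5219, 0.3344, 0.1257]
orientation: [0.004, 0.059, 0.998, 0.003]
force: [-0.5, -0.6, -0.3]
gripper_width: 0.113
t 4.8 p [0.5219 0.3344 0.1257] yang 1.4519 zax [ 0.008  0.006 -1.   ] F [-0.48 -0.63 -0.34] g 0.113 j [ 0.39  0.64  1.54  0.    0.96 -1.07]
```

```bash
python3 -m inch '{"hand":[0,0,0,0,0,0,0,0],"slide":[[0,0,-15],[0,0,-25],[0,0,-25],[0,0,-20],[0,0,-10],[0,0,-5],[0,0,0],[0,0,0]],"roll":[0,0,0,0,0,0,0,0]}'
python3 -c "
from plan import *
show(); plan([.4955,.1185,.228],1.874,6)"
```

```text
t: 5.8
position: [0.5198, 0.3336, 0.2306]
orientation: [0.003, 0.059, 0.998, 0.003]
force: [0.2, -0.7, -1.5]
gripper_width: 0.115
t 5.8 p [0.5198 0.3336 0.2306] yang 1.452 zax [ 0.006  0.006 -1.   ] F [ 0.16 -0.71 -1.5 ] g 0.115 j [ 0.39  0.51  1.45  0.    1.18 -1.07]
total [ -24.3 -215.1   -2.6] roll -0.422
[-0.2, -36.1, 0.2] -0.0703
[2.3, -36.0, 0.2] -0.0703
[4.8, -35.8, 0.2] -0.0703
[7.3, -35.3, 0.2] -0.0703
[9.8, -34.7, 0.1] -0.0703
[12.2, -34.0, 0.1] -0.0703
```

```bash
python3 -m inch '{"hand":[0,0,0,0,0,0,0,0],"slide":[[0,-36,0],[2,-36,0],[5,-36,0],[7,-35,0],[10,-34,0],[10,-20,0],[2,-6,0],[0,0,0]],"roll":[-0.07,-0.07,-0.07,-0.07,-0.07,-0.06,-0.01,0]}'
python3 - <<'E'
from plan import *
show(); plan([.4955,.1185,.228],1.874,1)
for n in ("scene","top"):
    im=robot.get_image(n); b=im[100:280,250:520] if n=="scene" else im[140:270,170:390]
    f=2.8 if n=="scene" else 3.6
    cv2.imwrite(f"pics/{n}2.png",cv2.resize(b[:,:,::-1],None,fx=f,fy=f))
E
```

```text
t: 6.8
position: [0.4924, 0.1216, 0.2235]
orientation: [-0.001, -0.157, 0.988, 0.003]
force: [-0.4, 0.5, -1.6]
gripper_width: 0.114
t 6.8 p [0.4924 0.1216 0.2235] yang 1.8858 zax [-0.004  0.005 -1.   ] F [-0.35  0.47 -1.6 ] g 0.114 j [ 0.02  0.37  1.72  0.01  1.05 -1.87]
total [ 3.1 -3.1  4.5] roll 0.0118
[-2.0, -3.8, -4.5] 0.0118
```

View pics/scene2.png

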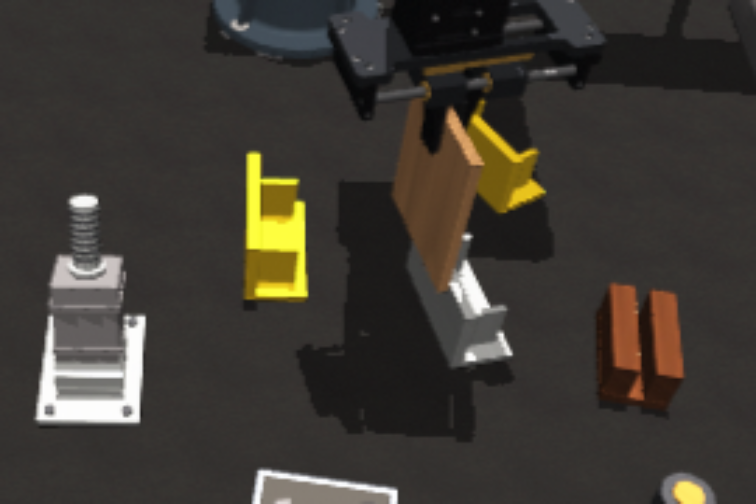

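View pics/top2.png

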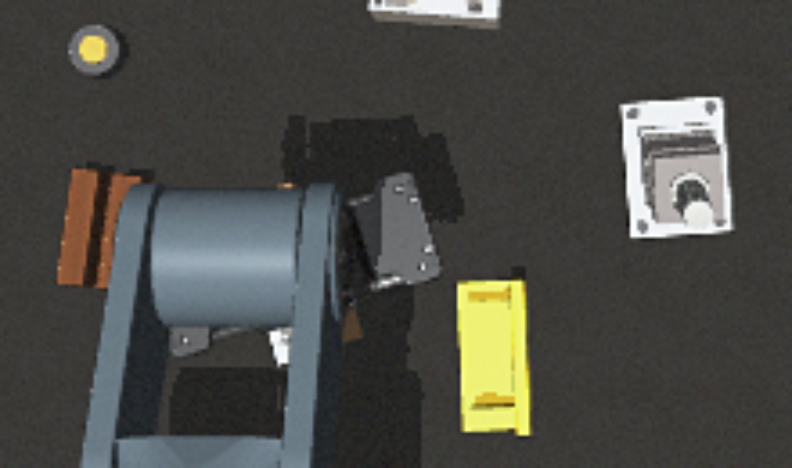

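```bash
python3 -m inch '{"hand":[0,0,0,0,0,0,0,0],"slide":[[-2,-4,10],[0,0,25],[0,0,25],[0,0,20],[0,0,12],[0,0,6],[0,0,2],[0,0,0]],"roll":[0.01,0,0,0,0,0,0,0]}'
python3 - <<'E'
from plan import *
from ov import draw
show(); plan([.4955,.1185,.1157],1.874,1)
s,p,Rm=st(); a=np.arctan2(Rm[1,1],Rm[0,1])-np.pi/2
rest=[place(b/1000,.486,.149,.303) for b in [box(-65,65,0,12,0,75),box(-65,65,0,60,0,8)]]
bd=[place(box(-.06,.06,-.005,.005,-.1157,.0343),p[0],p[1],a,p[2])]
for n in ("scene","top"):
    im=robot.get_image(n)[:,:,::-1]; (u0,u1,v0,v1)=(350,470,110,260) if n=="scene" else (170,390,140,270)
    f=4 if n=="scene" else 3.6
    b=cv2.resize(im[v0:v1,u0:u1],None,fx=f,fy=f); draw(b,rest,n,(u0,v0),f,(0,0,255)); draw(b,bd,n,(u0,v0),f,(255,0,0))
    cv2.imwrite(f"pics/{n}3.png",b)
E
```

```text
t: 7.9
position: [0.4983, 0.1229, 0.1188]
orientation: [0.001, -0.154, 0.988, 0.003]
force: [0.1, 0.5, -1.4]
gripper_width: 0.116
t 7.9 p [0.4983 0.1229 0.1188] yang 1.8798 zax [ 0.     0.006 -1.   ] F [ 0.14  0.54 -1.35] g 0.116 j [ 0.02  0.54  1.81  0.01  0.8  -1.87]
total [-2.8 -4.4 -3.1] roll 0.0058
[4.0, -3.4, 3.1] 0.0058
```

View pics/scene3.png

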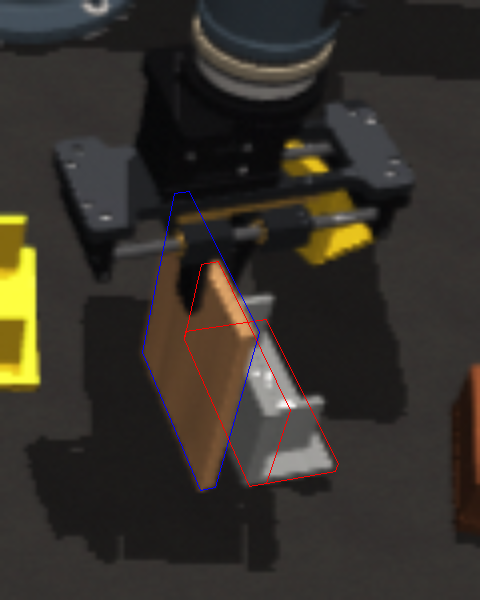

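View pics/top3.png

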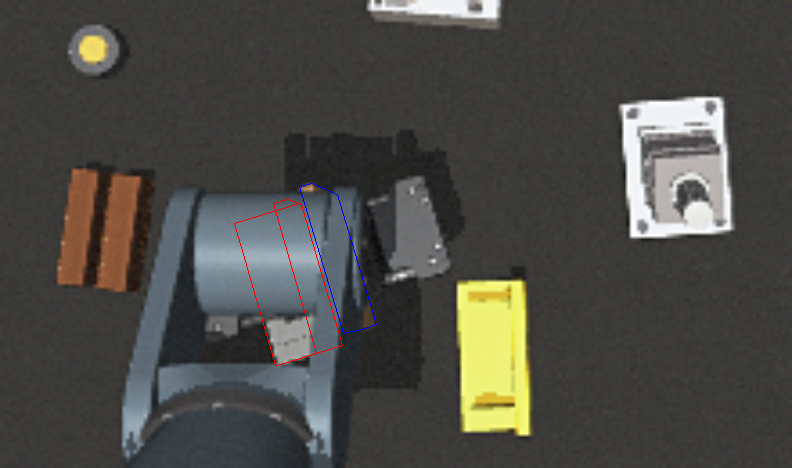

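```bash
python3 -m inch '{"hand":[0,0,0,0,0,0,0,0],"slide":[[4,-4,0],[0,0,0],[0,0,2],[0,0,2],[0,0,1],[0,0,0],[0,0,0],[0,0,0]],"roll":[0.006,0,0,0,0,0,0,0]}'
python3 -c "
from plan import *
show()"
```

```text
t: 9.0
position: [0.4963, 0.1173, 0.1157]
orientation: [0.002, -0.151, 0.989, 0.002]
force: [-0.9, -0.5, 1.1]
gripper_width: 0.111
t 9.0 p [0.4963 0.1173 0.1157] yang 1.8734 zax [ 0.004  0.006 -1.   ] F [-0.87 -0.5   1.06] g 0.111 j [ 0.01  0.54  1.82  0.01  0.78 -1.87]
```

```bash
python3 -m inch '{"hand":[0.35,0.35,0.35,0.35,0.35,0.35,0.35,0.35],"slide":[[0,0,0],[0,0,0],[0,0,0],[0,0,0],[0,0,0],[0,0,0],[0,0,0],[0,0,0]],"roll":[0,0,0,0,0,0,0,0]}'
python3 - <<'E'
from plan import *
show()
im=robot.get_image("scene")[:,:,::-1]; cv2.imwrite("pics/scene4.png",cv2.resize(im[110:260,350:470],None,fx=4,fy=4))
E
```

```text
t: 10.0
position: [0.4967, 0.1174, 0.1156]
orientation: [0.003, -0.151, 0.989, 0.002]
force: [-0.3, 0.5, 0.5]
gripper_width: 0.345
t 10.0 p [0.4967 0.1174 0.1156] yang 1.8733 zax [ 0.004  0.006 -1.   ] F [-0.28  0.46  0.53] g 0.345 j [ 0.01  0.54  1.82  0.01  0.78 -1.87]
```

View pics/scene4.png

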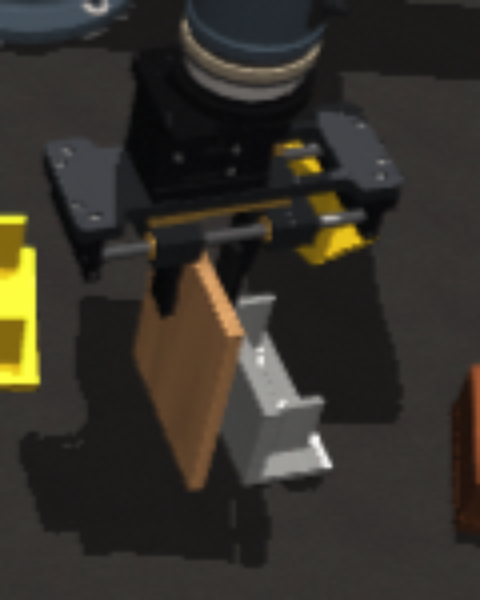

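```bash
python3 -m inch '{"hand":[0.35,0.35,0.35,0.35,0.35,0.35,0.35,0.35],"slide":[[0,5,0],[0,5,0],[0,5,0],[0,5,0],[0,5,0],[0,5,0],[0,4,0],[0,3,0]],"roll":[0,0,0,0,0,0,0,0]}'
python3 - <<'E'
from plan import *
show()
im=robot.get_image("scene")[:,:,::-1]; cv2.imwrite("pics/scene5.png",cv2.resize(im[110:260,350:470],None,fx=4,fy=4))
E
```

```text
t: 11.05
position: [0.4847, 0.1555, 0.1157]
orientation: [0.002, -0.151, 0.989, 0.003]
force: [0.1, -0.9, 0.2]
gripper_width: 0.352
t 11.05 p [0.4847 0.1555 0.1157] yang 1.8737 zax [ 0.004  0.006 -1.   ] F [ 0.12 -0.93  0.19] g 0.352 j [ 0.09  0.54  1.82  0.01  0.78 -1.79]
```

View pics/scene5.png

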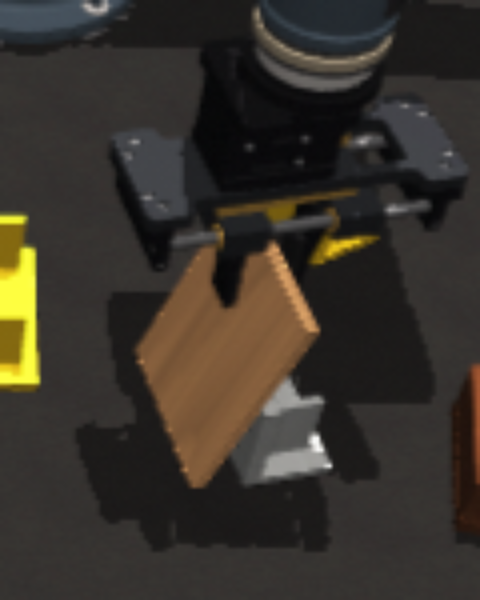

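```bash
python3 -m inch '{"hand":[0.35,0.35,0.35,0.35,0.35,0.35,0.35,0.35],"slide":[[0,3,0],[0,3,0],[0,1,0],[0,0,0],[0,0,0],[0,0,0],[0,0,0],[0,0,0]],"roll":[0,0,0,0,0,0,0,0]}'
python3 - <<'E'
from plan import *
from ov import draw
show()
s,p,Rm=st()
th=np.arctan2(.0283,.075)
c,sn=np.cos(th),np.sin(th)
B=box(-.06,.06,-.01,0,0,.15)@R.from_euler('x',-th).as_matrix().T+[.0,-.0283,0]
bd=[place(B,.486,.149,.303)]
im=robot.get_image("scene")[:,:,::-1]; b=cv2.resize(im[110:260,350:470],None,fx=4,fy=4); draw(b,bd,"scene",(350,110),4,(255,0,0)); cv2.imwrite("pics/scene6.png",b)
E
```

```text
t: 12.1
position: [0.4826, 0.1625, 0.1158]
orientation: [0.003, -0.151, 0.989, 0.003]
force: [-0.6, -0.1, -0.2]
gripper_width: 0.35
t 12.1 p [0.4826 0.1625 0.1158] yang 1.8732 zax [ 0.004  0.006 -1.   ] F [-0.6  -0.11 -0.17] g 0.35 j [ 0.1   0.54  1.82  0.01  0.78 -1.78]
```

View pics/scene6.png

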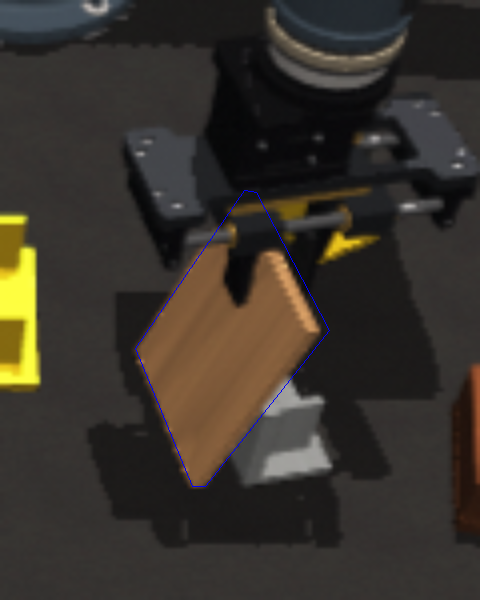

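```bash
python3 -m inch '{"hand":[0.35,0.35,0.35,0.35,0.35,0.35,0.35,0.35],"slide":[[0,0,-5],[0,0,-10],[0,0,-15],[0,0,-20],[0,0,-20],[0,0,-15],[0,0,-5],[0,0,0]],"roll":[0,0,0,0,0,0,0,0]}'
python3 - <<'E'
from plan import *
from ov import draw
show()
th=np.arctan2(.0283,.075)
B=box(-.06,.06,-.01,0,0,.15)@R.from_euler('x',-th).as_matrix().T+[.0,-.0283,0]
bd=[place(B,.486,.149,.303)]
im=robot.get_image("scene")[:,:,::-1]; b=cv2.resize(im[110:260,350:470],None,fx=4,fy=4); draw(b,bd,"scene",(350,110),4,(255,0,0)); cv2.imwrite("pics/scene7.png",b)
E
```

```text
t: 13.15
position: [0.4824, 0.1621, 0.2126]
orientation: [0.004, -0.151, 0.989, 0.003]
force: [-1.1, -0.3, -0.0]
gripper_width: 0.351
t 13.15 p [0.4824 0.1621 0.2126] yang 1.8734 zax [ 0.008  0.006 -1.   ] F [-1.08 -0.28 -0.  ] g 0.351 j [ 0.1   0.38  1.74  0.01  1.01 -1.78]
```

View pics/scene7.png

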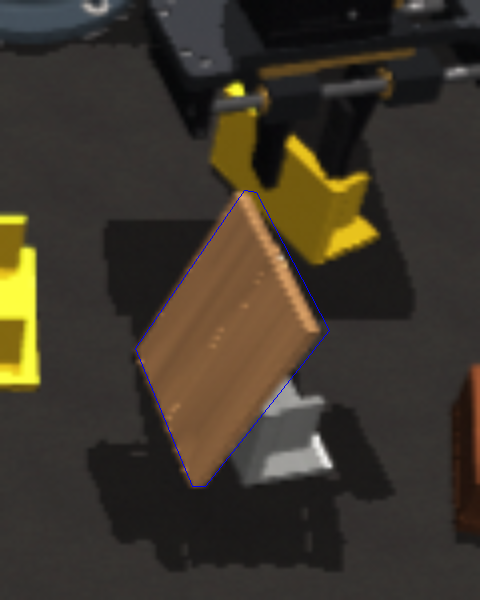

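```bash
python3 -c "
from plan import *
plan([.5435,-.165,.215],1.617,7)"
```

```text
total [  61.2 -327.     2.7] roll 0.2563
[5.6, -47.2, -0.6] 0.0366
[3.8, -47.4, -0.6] 0.0366
[2.1, -47.5, -0.6] 0.0366
[0.4, -47.5, -0.6] 0.0366
[-1.4, -47.5, -0.6] 0.0366
[-3.1, -47.4, -0.5] 0.0366
[-4.9, -47.3, -0.5] 0.0366
```

```bash
python3 -m inch '{"hand":[0.35,0.6,1,1,1,1,1,1],"slide":[[6,-47,-1],[4,-47,-1],[2,-47,-1],[0,-47,-1],[-1,-47,0],[-3,-47,0],[-4,-30,0],[-1,-8,0]],"roll":[0.037,0.037,0.037,0.037,0.037,0.037,0.03,0.01]}'
python3 - <<'E'
from plan import *
show(); plan([.5435,-.165,.215],1.617,1)
im=robot.get_image("scene")[:,:,::-1]; cv2.imwrite("pics/scene8.png",cv2.resize(im[60:260,220:450],None,fx=3,fy=3))
E
```

```text
t: 14.2
position: [0.5395, -0.1614, 0.2078]
orientation: [-0.002, -0.018, 1.0, 0.005]
force: [0.9, -0.7, -0.4]
gripper_width: 0.981
t 14.2 p [ 0.5395 -0.1614  0.2078] yang 1.6059 zax [-0.003  0.01  -1.   ] F [ 0.93 -0.66 -0.45] g 0.981 j [-0.49  0.46  1.6   0.01  1.08 -2.1 ]
total [ 4.  -3.6  7.2] roll -0.0111
[-3.9, -3.7, -7.3] -0.0111
```

View pics/scene8.png

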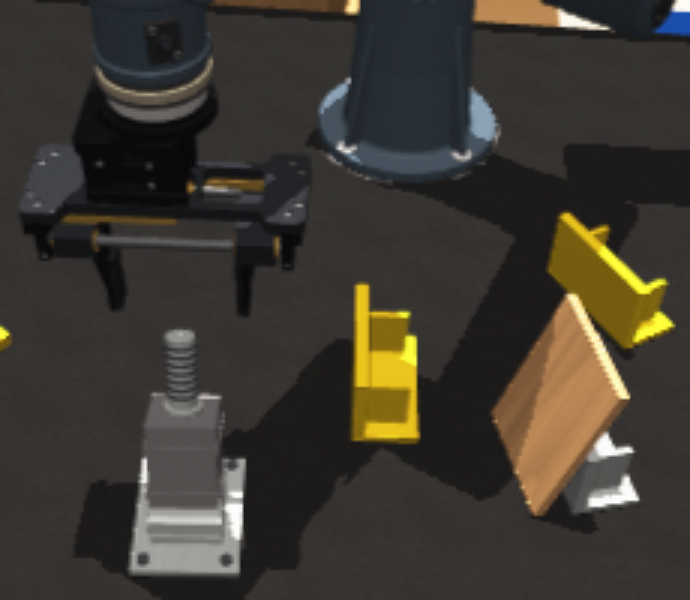

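```bash
python3 -m inch '{"hand":[1,1,1,1,1,1,1,1],"slide":[[-4,-4,5],[0,0,15],[0,0,20],[0,0,20],[0,0,10],[0,0,4],[0,0,0],[0,0,0]],"roll":[-0.011,0,0,0,0,0,0,0]}'
python3 - <<'E'
from plan import *
show(); plan([.5435,-.165,.1285],1.617,1)
for n,(u0,u1,v0,v1,f) in {"scene":(230,340,100,260,3.7),"top":(320,400,150,220,6)}.items():
    im=robot.get_image(n)[:,:,::-1]; cv2.imwrite(f"pics/{n}9.png",cv2.resize(im[v0:v1,u0:u1],None,fx=f,fy=f))
E
```

```text
t: 15.25
position: [0.5411, -0.1563, 0.1282]
orientation: [-0.004, -0.028, 1.0, 0.007]
force: [0.8, -0.7, -0.3]
gripper_width: 1.002
t 15.25 p [ 0.5411 -0.1563  0.1282] yang 1.6268 zax [-0.009  0.015 -1.   ] F [ 0.83 -0.65 -0.29] g 1.002 j [-0.48  0.58  1.67  0.01  0.91 -2.12]
total [ 2.4 -8.7  0.3] roll 0.0098
[-1.9, -8.8, -0.5] 0.0098
```

View pics/scene9.png

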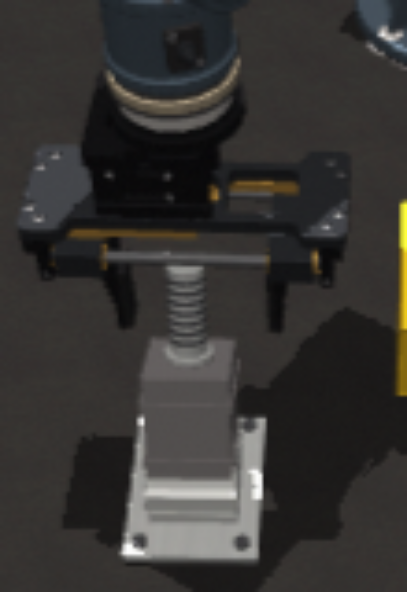

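View pics/top9.png

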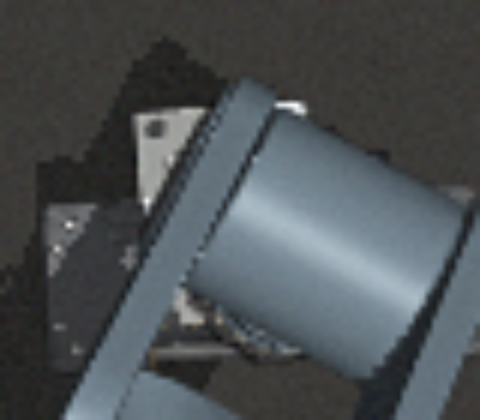

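```bash
python3 -m inch '{"hand":[1,1,1,1,1,1,1,1],"slide":[[-1,-3,0],[-1,-3,0],[0,-2,0],[0,-1,0],[0,0,0],[0,0,0],[0,0,0],[0,0,0]],"roll":[0.01,0,0,0,0,0,0,0]}'
python3 -c "
from plan import *
show(); plan([.5435,-.165,.1285],1.617,1)"
```

```text
t: 16.35
position: [0.5442, -0.1666, 0.129]
orientation: [-0.003, -0.022, 1.0, 0.007]
force: [-0.5, 0.5, -0.1]
gripper_width: 1.001
t 16.35 p [ 0.5442 -0.1666  0.129 ] yang 1.6153 zax [-0.007  0.014 -1.   ] F [-0.52  0.54 -0.07] g 1.001 j [-0.5   0.58  1.65  0.01  0.92 -2.12]
total [-0.7  1.6 -0.5] roll -0.0017
[0.6, 1.6, 0.5] -0.0017
```

```bash
python3 -m inch '{"hand":[0.4,0.4,0.4,0.4,0.4,0.4,0.4,0.4],"slide":[[0,0,0],[0,0,0],[0,0,0],[0,0,0],[0,0,0],[0,0,0],[0,0,0],[0,0,0]],"roll":[0,0,0,0,0,0,0,0]}' 25
python3 - <<'E'
from plan import *
show()
for n,(u0,u1,v0,v1,f) in {"scene":(250,320,150,220,8)}.items():
    im=robot.get_image(n)[:,:,::-1]; cv2.imwrite(f"pics/{n}10.png",cv2.resize(im[v0:v1,u0:u1],None,fx=f,fy=f))
E
```

```text
t: 17.35
position: [0.5442, -0.1665, 0.129]
orientation: [-0.003, -0.022, 1.0, 0.007]
force: [-0.9, 0.2, -0.4]
gripper_width: 0.404
t 17.35 p [ 0.5442 -0.1665  0.129 ] yang 1.6155 zax [-0.007  0.014 -1.   ] F [-0.88  0.22 -0.42] g 0.404 j [-0.5   0.58  1.65  0.01  0.92 -2.12]
```

View pics/scene10.png

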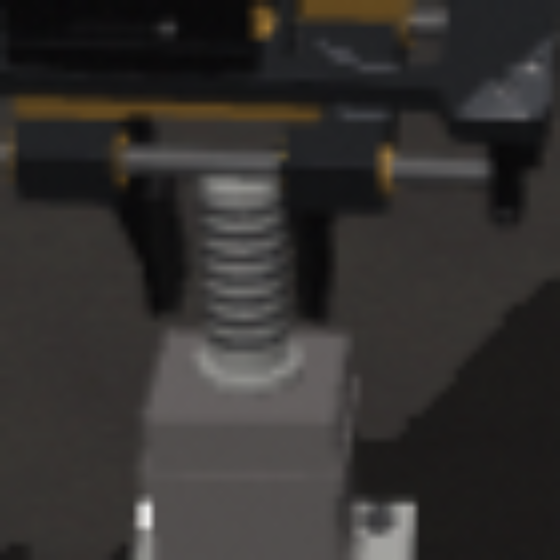

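```bash
python3 -m inch '{"hand":[0.4,0.4,0,0,0,0,0,0],"slide":[[0,1,0],[0,0,0],[0,0,0],[0,0,0],[0,0,0],[0,0,0],[0,0,0],[0,0,0]],"roll":[0,0,0,0,0,0,0,0]}' 30
python3 -c "
from plan import *
show()"
```

```text
t: 18.4
position: [0.5442, -0.1646, 0.1291]
orientation: [-0.003, -0.022, 1.0, 0.008]
force: [-0.7, 0.6, 0.9]
gripper_width: 0.269
t 18.4 p [ 0.5442 -0.1646  0.1291] yang 1.6151 zax [-0.007  0.015 -1.   ] F [-0.66  0.55  0.86] g 0.269 j [-0.5   0.58  1.65  0.01  0.92 -2.12]
```

```bash
python3 -c "
from plan import *
s,p,Rm=st(); a=np.array([-np.sin(.35)*np.cos(.0457),-np.sin(.35)*np.sin(.0457),np.cos(.35)])
print((Rm.T@a).round(4)); print(Rm.round(3))"
```

```text
[ 0.3486  0.014  -0.9372]
[[-0.999 -0.044 -0.007]
 [-0.044  0.999  0.015]
 [ 0.006  0.015 -1.   ]]
```

```bash
python3 -m inch '{"hand":[0,0,0,0,0,0,0,0],"slide":[[0,0,0],[0.7,0,-1.9],[1,0,-2.8],[1,0,-2.8],[0.7,0,-1.9],[0,0,0],[0,0,0],[0,0,0]],"roll":[0,0,0,0,0,0,0,0]}'
python3 - <<'E'
from plan import *
show()
s,p,Rm=st(); d=p-np.array([.5442,-.1646,.1291]); a=np.array([-np.sin(.35)*np.cos(.0457),-np.sin(.35)*np.sin(.0457),np.cos(.35)])
print("moved",(d*1000).round(2),"along",round(d@a*1000,2),"perp",((d-d@a*a)*1000).round(2))
for n,(u0,u1,v0,v1,f) in {"scene":(250,320,140,220,7)}.items():
    im=robot.get_image(n)[:,:,::-1]; cv2.imwrite(f"pics/{n}11.png",cv2.resize(im[v0:v1,u0:u1],None,fx=f,fy=f))
E
```

```text
t: 19.4
position: [0.5406, -0.165, 0.1385]
orientation: [-0.003, -0.022, 1.0, 0.008]
force: [0.6, 0.6, -1.9]
gripper_width: 0.271
t 19.4 p [ 0.5406 -0.165   0.1385] yang 1.6148 zax [-0.007  0.015 -1.   ] F [ 0.59  0.6  -1.9 ] g 0.271 j [-0.5   0.56  1.65  0.01  0.94 -2.12]
moved [-3.57 -0.4   9.43] along 10.09 perp [-0.12 -0.24 -0.05]
```

View pics/scene11.png

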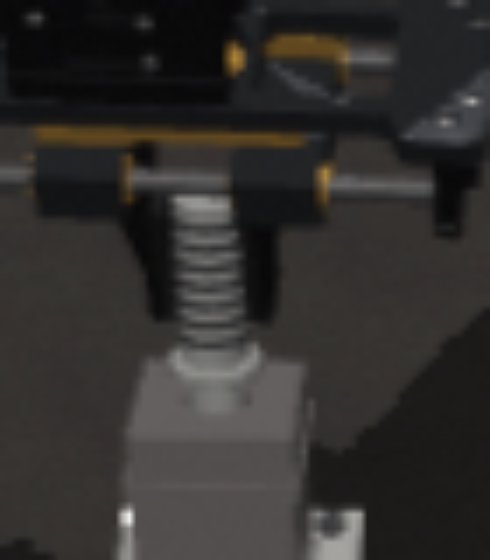

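```bash
python3 -m inch '{"hand":[0,0,0,0,0,0,0,0],"slide":[[0.7,0,-1.9],[1,0,-2.8],[1,0,-2.8],[1,0,-2.8],[0.7,0,-1.9],[0.3,0,-0.9],[0,0,0],[0,0,0]],"roll":[0,0,0,0,0,0,0,0]}'
cat > chk.py <<'E'
from plan import *
show()
s,p,Rm=st(); d=p-np.array([.5442,-.1646,.1291]); a=np.array([-np.sin(.35)*np.cos(.0457),-np.sin(.35)*np.sin(.0457),np.cos(.35)])
print("moved",(d*1000).round(2),"along",round(d@a*1000,2),"perp",((d-d@a*a)*1000).round(2))
E
python3 chk.py
```

```text
t: 20.45
position: [0.5354, -0.1655, 0.1526]
orientation: [-0.003, -0.022, 1.0, 0.008]
force: [0.7, 0.3, -2.3]
gripper_width: 0.268
t 20.45 p [ 0.5354 -0.1655  0.1526] yang 1.6149 zax [-0.007  0.015 -1.   ] F [ 0.74  0.34 -2.3 ] g 0.268 j [-0.5   0.54  1.66  0.01  0.96 -2.13]
moved [-8.84 -0.87 23.5 ] along 25.12 perp [-0.24 -0.48 -0.1 ]
```

```bash
python3 -m inch '{"hand":[0,0,0,0,0,0,0,0],"slide":[[0.6,0.1,-1.6],[0.5,0.1,-1.3],[0.3,0,-0.9],[0,0,0],[0,0,0],[0,0,0],[0,0,0],[0,0,0]],"roll":[0,0,0,0,0,0,0,0]}'
python3 chk.py
python3 - <<'E'
from plan import *
from ov import draw
def Q(w): return Rz(w)@R.from_euler('y',-0.35).as_matrix()
m=np.array([.5575,-.1645,.1065]); w=.0457
parts=[c@Q(w).T+m for c in (cyl(.016,.031,.036),cyl(.012,.036,.096),cyl(.0101,-.001,.001))]
for n,(u0,u1,v0,v1,f) in {"scene":(250,320,130,220,6.5),"top":(320,400,150,220,6)}.items():
    im=robot.get_image(n)[:,:,::-1]; b=cv2.resize(im[v0:v1,u0:u1],None,fx=f,fy=f); b2=b.copy(); draw(b2,parts,n,(u0,v0),f,(255,0,255)); cv2.imwrite(f"pics/{n}12.png",np.hstack([b,b2])[:, :800*2])
im=robot.get_image("scene")[:,:,::-1]; cv2.imwrite("pics/scene_full12.png",im)
E
```

```text
t: 21.45
position: [0.5338, -0.1655, 0.1565]
orientation: [-0.004, -0.022, 1.0, 0.008]
force: [0.7, 0.7, -1.3]
gripper_width: 0.27
t 21.45 p [ 0.5338 -0.1655  0.1565] yang 1.615 zax [-0.008  0.015 -1.   ] F [ 0.73  0.69 -1.31] g 0.27 j [-0.51  0.53  1.66  0.01  0.97 -2.13]
moved [-10.37  -0.85  27.39] along 29.29 perp [-0.34 -0.39 -0.13]
```

View pics/scene12.png

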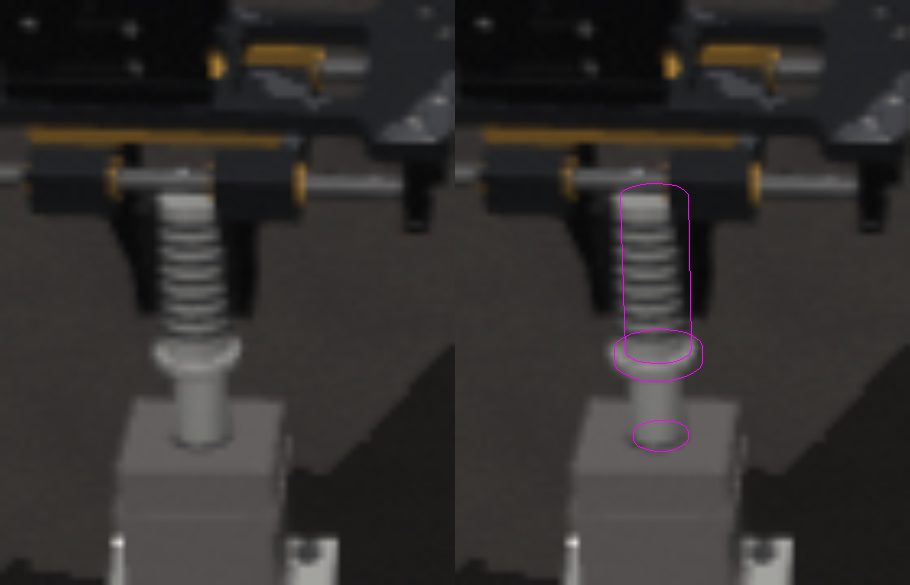

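View pics/scene_full12.png

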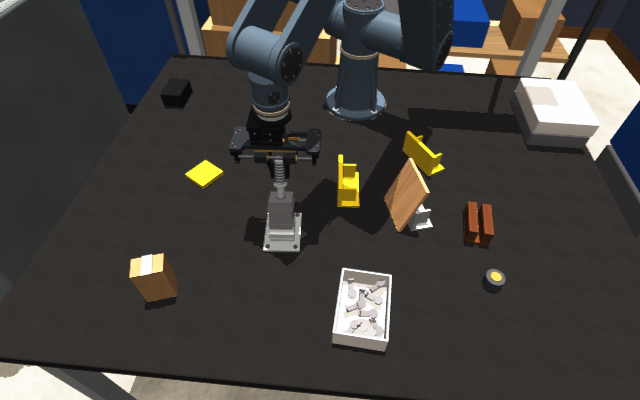

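Run:
```python
from plan import *
im=robot.get_image("scene"); r=robot.cut_out("gauge","scene"); s=robot.cut_out("sleeve","scene")
print([(d["conf"],d["extent"]) for d in r],[(d["conf"],d["extent"]) for d in s])
M=pickle.load(open("masks.pkl","rb"))
pickle.dump((r,s),open("m2.pkl","wb"))
def line(mask):
    v=np.where(mask.any(1))[0][2:-2]; c=[np.where(mask[k])[0].mean() for k in v]; return np.polyfit(v,c,1),v[0],v[-1]
print(line(M["scene","gauge"][0]["mask"]),line(r[0]["mask"]))
def Q(w): return Rz(w)@R.from_euler('y',-0.35).as_matrix()
for w in (.03,.0457,.06,.08):
    for z0,z1 in ((.006,.066),(.0,.096)):
        q=proj(np.array([[0,0,z0],[0,0,z1]])@Q(w).T+[.5575,-.1645,.1065],"scene"); print(w,z0,z1,"slope du/dv",round((q[1,0]-q[0,0])/(q[1,1]-q[0,1]),4))
# sensitivity: tilt gauge by .02 toward -y about mouth
A=Q(.0457); a2=R.from_euler('x',.02).as_matrix()@A
q=proj(np.array([[0,0,0],[0,0,.096]])@a2.T+[.5575,-.1645,.1065],"scene"); print("tilt .02:",(q[1,0]-q[0,0])/(q[1,1]-q[0,1]))
```

```text
[(0.93, [274.1, 158.7, 288.4, 200.7]), (0.42, [408.3, 206.5, 432.7, 232.7])] [(0.78, [270.1, 190.4, 293.8, 231.2])]
(array([3.82905983e-02, 2.73358462e+02]), np.int64(172), np.int64(197)) (array([7.87644788e-02, 2.65806221e+02]), np.int64(162), np.int64(197))
0.03 0.006 0.066 slope du/dv 0.0217
0.03 0.0 0.096 slope du/dv 0.0217
0.0457 0.006 0.066 slope du/dv 0.0278
0.0457 0.0 0.096 slope du/dv 0.0278
0.06 0.006 0.066 slope du/dv 0.0334
0.06 0.0 0.096 slope du/dv 0.0334
0.08 0.006 0.066 slope du/dv 0.0412
0.08 0.0 0.096 slope du/dv 0.0412
tilt .02: 0.0488943654964781
```

Run:
```python
from lib import *
from scipy.optimize import least_squares
t=[(620,104),(722,97),(632,238),(732,230)]; px=np.array([((x+.5)/3.6-.5+170,(y+.5)/3.6-.5+140) for x,y in t])
L=np.array([[.06,.045],[.06,-.045],[-.06,.045],[-.06,-.045]])
def f(p): return (proj(place(np.c_[L,np.full(4,.01)],*p[:3]),"top")-px).ravel()
r=least_squares(f,[.58,-.165,0]); print("top",r.x.round(4),r.fun.round(2))
# scene crop s_crop (2.9, origin 250,120): near-left(38,379) near-right(145,379) far-right(151,268)
sp=[(38,379),(145,379),(151,268)]; ps=np.array([((x+.5)/2.9-.5+250,(y+.5)/2.9-.5+120) for x,y in sp])
# near=+x, image right=+y
Ls=np.array([[.06,-.045],[.06,.045],[-.06,.045]])
def g(p): return (proj(place(np.c_[Ls,np.full(3,.01)],*p[:3]),"scene")-ps).ravel()
r2=least_squares(g,[.58,-.165,0]); print("scene",r2.x.round(4),r2.fun.round(2))
for q in [np.concatenate([f(p),g(p)]) for p in [least_squares(lambda p:np.r_[f(p),g(p)],[.58,-.165,0]).x]]: pass
print(least_squares(lambda p:np.r_[f(p),g(p)],[.58,-.165,0]).x.round(4))
```

```text
top [ 0.5834 -0.1617  0.0884] [-0.08 -0.3   0.07 -0.55 -0.41  0.4   0.42  0.44]
scene [ 0.5875 -0.1616  0.0935] [ 0.06 -0.18  0.06  0.06 -0.13  0.15]
[ 0.5852 -0.1617  0.0882]
```

Run:
```python
from plan import *
A=Rz(.088)@R.from_euler('y',-.35).as_matrix(); m=[.557,-.1645,.1065]
for d in (.0,.025,.03,.035): print(d,proj(np.array([[0,0,d+.0035],[0,0,d+.066]])@A.T+m,"scene").round(2).tolist())
a=cv2.imread("pics/scene0.png")[160:215,262:300]; b=robot.get_image("scene")[150:205,262:300,::-1]
o=np.hstack([cv2.resize(x,None,fx=10,fy=10,interpolation=cv2.INTER_CUBIC) for x in (a,b)]); o=np.clip(o.astype(float)*1.4,0,255).astype(np.uint8); cv2.imwrite("pics/cmp13.png",o); print(o.shape)
show()
```

```text
0.0 [[281.15, 195.09], [280.11, 171.5]]
0.025 [[280.75, 185.84], [279.67, 161.61]]
0.03 [[280.66, 183.96], [279.59, 159.6]]
0.035 [[280.58, 182.07], [279.5, 157.59]]
(550, 760, 3)
t 21.8 p [ 0.5338 -0.1654  0.1565] yang 1.615 zax [-0.008  0.015 -1.   ] F [-0.7  -0.08 -2.7 ] g 0.27 j [-0.51  0.53  1.66  0.01  0.97 -2.13]
```

View pics/cmp13.png

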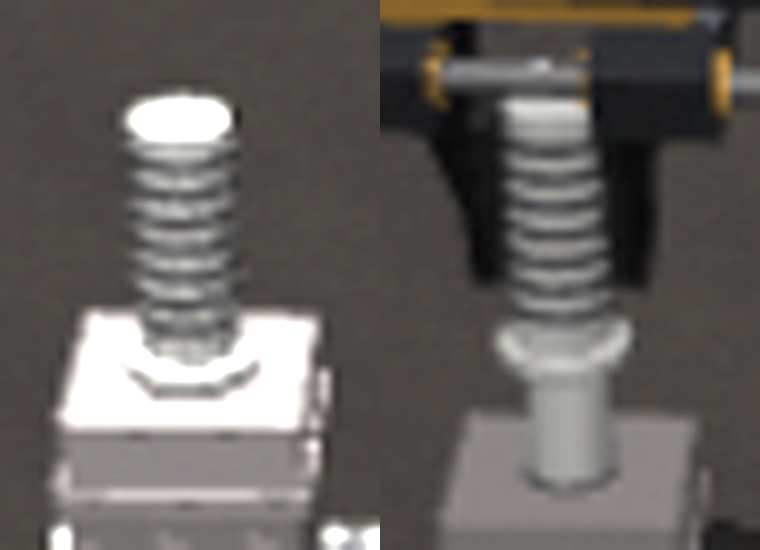

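```bash
python3 -c "
from plan import *
print(robot.hand_in()); show()"
```

```text
the job is handed in; nothing more can be done
None
the job is handed in; nothing more can be done
```

I finished the job and handed it in at about 21.8 s. No verdict was reported, so the results below rest on my own checks.

**Board:** I lifted the reading board out of the block and set its lower edge on the table about 28 mm from the steel rest's plate. I then tipped it back onto the plate's edge between loosely opened fingers and withdrew. The last full scene picture shows it leaning on the rest at roughly 17–20 degrees, near the plate's middle. It looks square to the plate and still. That lean is slightly less than I had predicted. I could not measure the contact between board and plate directly.

**Gauge:** I gripped it by the handle at 30 N and drew it along the bore. The tool moved 29.3 mm along the bore axis, and the shift of the collar in the picture gives about 31 mm. The dark ring shows at the mouth of the bore. The tool is still holding the gauge, and the wrist force stayed under about 3 N.

**Bystanders:** The bin, carton, note pad and weight look unmoved in the last full scene picture. I checked this by eye only.

**Disagreements between measurements:**
- **Stand angle:** my first shape fit put the stand's turn at 0.046 rad, but its base-plate corners give about 0.088 rad. Checked against the second value, the pull was still in line to well under 1 mm.
- **Gauge tilt:** a rough image outline suggested the gauge had tilted about 0.03–0.04 rad. A direct before-and-after comparison showed the same slope in both pictures (0.061 and 0.059), so I took it to be in line.

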